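# Hold the length stop of a tube-sawing jig at the marked length

## Task

I am about to saw brass tube in the jig and need both hands for the tube. Press the green lock button on the jig down to free the telescoping length stop, then take the stop by its black grip, draw it out until its yellow pointer stands at the middle of the red marker on the rule, and keep hold of it there, still gripping it when you finish, because its spring pulls it back in if you let go. Leave the saw frame, the tool tray and the brass tube where they are.

Things in the scene. Friction and masses are not known exactly. Their poses are not given: they have to be found in the camera images.
- jig: Tube-sawing jig fixed to the bench. Grey base plate 80 (x) x 295 (y) x 12 mm, y -105 to 190 mm. On it a dark sleeve 26 mm wide (y -95 to 45, z 12 to 38 mm) topped by a steel V-block 34 mm wide (y -30 to 45, up to z 58 mm). Origin: on the arm's centre line, at bench height; z up, +y = the way the arm telescopes out, x across it. A rule with 5 mm divisions lies on the plate on the +x side.
- lock_top (a point): Centre of the top face of the round green lock button, 22 mm in diameter, on the sleeve's top at jig x = 0, y = -65 mm; its top is 52 mm above the bench when up (locked). It goes straight down 6 mm with about 3 N and stays down by itself. All round it is a black bezel whose top lies 43 mm above the bench.
- lock (a joint): Travel of the lock button in m: 0 = up, arm locked in; 0.006 = fully down, arm free (it frees from about 0.004). No spring: it stays where it is pushed.
- stop_head: Upright stop head on the arm's end, with the arm. Origin: centre of its grip, 66 mm above the bench, jig x = 0, y = 78 mm when home (as at the start); axes as the jig's. Head 28 mm wide across the arm (x), 16 mm thick along it (y), z 17 to 85 mm above the bench; black grip on the upper 34 mm. Free above and at both wide sides; when home, 25 mm of bare bar part it from the V-block.
- pointer (a point): Tip of the yellow pointer blade at the foot of the stop head, on its +x side, over the rule, moving with the head (jig y = 70 mm, 8 mm short of the head's middle, when home, x = 30 mm, 20 mm above the bench). The arm draws out straight along jig +y, 110 mm at most; a spring pulls it back in with about 4 N at home, 6 N fully out.
- marker: Red marker clipped over the rule's outer edge, 8 mm wide along the arm (jig y), with a thumb tab standing 19 mm out past the base plate's +x edge; top 18 mm above the bench; fixed. Origin: middle of its 8 mm width, on the rule. Axes as the jig's. It stands 45 to 95 mm beyond the pointer's home position, another place each time; the pointer passes just over it.
- saw_mid (a point): Middle of a jeweller's saw frame lying loose on the bench, steel bow and wooden handle, about 290 x 110 mm, 26 mm high. Leave alone.
- tray_mid (a point): Middle of a loose clear plastic tray 220 x 110 x 38 mm with wood-handled tools. Leave alone.
- tube_mid (a point): Middle of a loose brass tube, 10 mm in diameter, 150 mm long, lying on a wooden rest 120 x 50 mm beyond the jig (jig +x side), 15 mm above the bench. Leave alone.

How it is judged:
On the way, in this order (a step that is already met when the one before it is completed fails the run):
1. the lock button is pressed down while the arm is still home (value of joint lock above 0.004 m and y of pointer in the frame of jig below 0.08 m), for 0.1 s.
2. the arm is drawn out by its stop head until the pointer is at the red marker (y of pointer in the frame of marker between -0.004 and 0.004 m and contact force between the fingers and stop_head above 2 N), for 0.2 s.
At the end, for the whole second after the job is handed in: The pointer stands at the red marker (within 4 mm of its middle, that is over its 8 mm width), the arm still, the lock button down, and the fingers are holding the stop head against its spring (over 2 N); saw frame, tray and tube are within 20 mm of where they were (all of step 2 and value of joint lock above 0.004 m and distance of each of saw_mid, tray_mid, tube_mid from where it was at the start of the episode below 0.02 m and linear speed of stop_head below 0.01 m/s); the arm keeps its last pose, push and grip.
It fails at once if a bystander (saw frame, tool tray, brass tube) is moved by more than 20 mm (distance of any of saw_mid, tray_mid, tube_mid from where it was at the start of the episode above 0.02 m).
It also fails if it takes over 38 s, if anything falls off the work surface, if the arm or the gripper's body presses on something with over 40 N, if the wrist force passes 120 N, or if a joint passes its speed limit or range.

## Robot

A 7-joint arm with a two-finger parallel gripper is mounted at the origin on the work surface. World frame = base frame: x ahead of the robot, y to its left, z up, the work surface at z = 0. Lengths are in m, angles in rad, forces in N, time in s.
With the tool pointing down it reaches from about 0.425 to 0.975 m from the base axis. Payload 16.7 kg.
Tool frame: the origin (TCP) lies midway between the tips of the shut fingers; the grasp point (between the pads) lies 19 mm behind it; z points along the fingers, y is the direction in which the jaws open and shut (so a half turn about z gives the same grasp; the last joint's range is limited). The gripper opens to 85 mm and grips with 20 to 120 N. Pads are 22 mm wide; open, the fingers measure 114 mm over their backs; the gripper's body (76 mm by 85 mm) begins 54 mm behind the grasp point. The pads swing forward as they close: fully open they stand 13 mm farther back than shut.
Start: joints at [1.181, 0.426, 0.074, 1.606, -0.034, 1.111, -0.067], TCP at [0.16, -0.656, 0.231] pointing down, gripper open.
Joint ranges: [-2.85, 2.85], [-0.5, 2.14], [-1.23, 1.37], [0.21, 2.46], [-1.02, 4.16], [0.16, 2.05], [-2.73, 2.73]. Speed limits (rad/s): [1.89, 1.89, 2.39, 2.39, 3.01, 3.01, 3.01].

## Interface

Orientations are given as a unit quaternion [w, x, y, z].
In Python, from cell import ctrl gives the robot as it stands. The module is installed in compiled form; this text tells all that it offers. Calls block until the motion is done:
- ctrl.movep(position, orientation): joint-space move of the TCP to a pose.
- ctrl.line_to(position, rot=None, velocity=0.15, f_stop=None): straight line of the TCP; rot=None keeps the orientation; velocity is the mean speed in m/s. With f_stop (N) it stops when the force on the tool has changed by that much, and returns True; else False.
- ctrl.set_joints(angles): joint-space move.
- ctrl.move_gripper(opening, effort=None): opening from 0.0 (shut) to 1.0 (fully open); effort is the grip in N (None keeps the last); returns when the fingers have stopped.
- ctrl.dwell(seconds).
- ctrl.inverse_kinematics(position, orientation): joint angles nearest the present ones, or None.
- ctrl.read_camera(name): name is "scene" or "top"; returns a dict with "image" (384x512x3 uint8, blue, green, red), "range_z" (384x512 float32, m along the optical axis (not along the pixel's ray), 0 where there is no reading), "fovy" (degrees; the focal length in pixels is half the picture's height over the tangent of half this angle, whatever the lens; pixels are square), "cx", "cy" (the principal point, pixels), "view" (4x4, takes a point from world to camera coordinates). Camera axes: x right, y up, looking along -z (the intrinsics and any distortion apply to the point x, -y, -z); pixel columns grow to the right and rows downward; lengths in m; the calibration is good to about 2 mm. A picture is of the moment at which its call begins.
A pose or a line that the arm cannot do raises ctrl.MotionError and nothing moves.
- ctrl.sign_off(): hands the job in, once; it reports no verdict.
Readings, each from a call of its own:
- ctrl.get_t(): time.
- ctrl.get_joints(): joint angles.
- ctrl.get_qd(): joint speeds.
- ctrl.get_effort(): joint torques, N m.
- ctrl.get_ee_pos(): TCP position.
- ctrl.get_orientation(): TCP orientation.
- ctrl.get_force(): force on the tool from outside, world axes, zero at the start.
- ctrl.get_torque(): the same for the moment, N m.
- ctrl.get_opening(): opening from 0.0 (shut) to 1.0 (fully open).
Only numpy, scipy, OpenCV 4.12 (cv2) and the standard library are available. Lean on these libraries where they do the work, as an engineer would, in place of code of your own. Each camera call takes 0.05 s, during which the arm holds its last target. There are 200 camera calls.

## Working session

There is one attempt and no reset: what is moved stays moved. The work goes in short steps, each a Python script; the robot and the scene stay as the last script left them, time stands still between calls to the robot, and variables do not carry over. Pictures are saved under pics/ and viewed, about 8 in all and at most 12, crops included, and the job is handed in when it is done.

```bash
mkdir -p pics; cat > h.py <<'E'
import numpy as np, cv2
from cell import ctrl
def cam(n):
    d=ctrl.read_camera(n); h=d["image"].shape[0]
    d["f"]=h/2/np.tan(np.radians(d["fovy"])/2); return d
def points(d):
    h,w=d["range_z"].shape; v,u=np.mgrid[:h,:w]; z=d["range_z"]
    P=np.stack([(u-d["cx"])/d["f"]*z,-(v-d["cy"])/d["f"]*z,-z,np.ones_like(z)],-1)
    return (P@np.linalg.inv(d["view"]).T)[...,:3]
def ray(d,u,v,z):
    M=np.linalg.inv(d["view"]); r=M[:3,:3]@np.array([(u-d["cx"])/d["f"],-(v-d["cy"])/d["f"],-1]); o=M[:3,3]
    return o+r*(z-o[2])/r[2]
E
python3 - <<'E'
from h import *
for n in("scene","top"):
    d=cam(n); cv2.imwrite(f"pics/{n}0.png",d["image"]); np.savez(f"{n}0.npz",**d)
    print(n,d["fovy"],d["cx"],d["cy"],[k for k in d],np.linalg.inv(d["view"]).round(3).tolist(),(d["range_z"]>0).mean())
print(ctrl.get_t(),ctrl.get_orientation())
E
```

```text
scene 57.41752689854014 254.0028219691429 194.16371004498447 ['image', 'range_z', 'fovy', 'cx', 'cy', 'view', 'f'] [[0.279, -0.569, 0.774, 1.327], [0.96, 0.185, -0.21, -0.21], [-0.024, 0.801, 0.598, 0.641], [0.0, 0.0, 0.0, 1.0]] 0.9951070149739584
top 54.8826675139012 256.60554439852353 184.17597973844605 ['image', 'range_z', 'fovy', 'cx', 'cy', 'view', 'f'] [[0.007, 0.989, -0.146, 0.431], [-1.0, 0.006, -0.011, -0.03], [-0.01, 0.146, 0.989, 1.201], [0.0, 0.0, 0.0, 1.0]] 0.99578857421875
0.1 [-5.90644037e-04  9.92823890e-01  1.19584120e-01 -1.15570055e-04]
```

View pics/scene0.png

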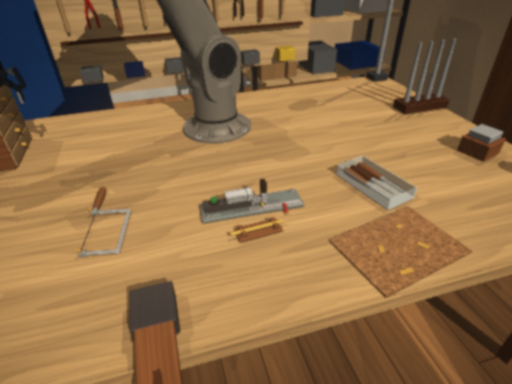

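View pics/top0.png

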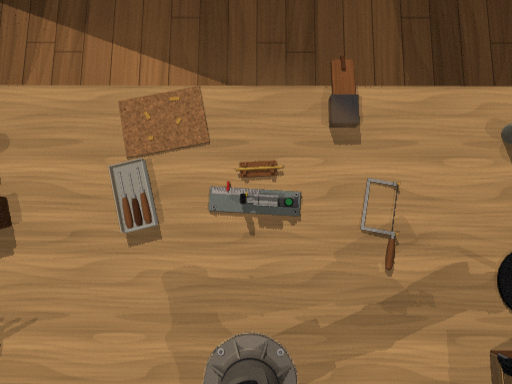

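The top view shows the jig near (255,202): green button about (289,202), black grip about (243,198), red marker about (228,187). The saw, tray and tube are all clear of it. Next I'll measure these.

```bash
cat > meas.py <<'E'
from h import *
def centro(m):
    n,l,s,c=cv2.connectedComponentsWithStats(m.astype(np.uint8)); 
    return [(s[i,4],c[i].round(2).tolist(),l==i) for i in range(1,n) if s[i,4]>=4]
def measure(d,box):
    hsv=cv2.cvtColor(d["image"],cv2.COLOR_BGR2HSV); H,S,V=[hsv[...,i].astype(int) for i in range(3)]
    P=points(d); roi=np.zeros(H.shape,bool); roi[box[1]:box[3],box[0]:box[2]]=1
    M={"green":(H>45)&(H<85)&(S>120),"red":((H<6)|(H>174))&(S>150)&(V>90),"black":(V<45),"yellow":(H>22)&(H<34)&(S>150)}
    for k,m in M.items():
        for a,c,mm in centro(m&roi): print(k,a,c,"depth med",np.median(P[mm],0).round(4),"zmax",P[mm][:,2].max().round(4))
E
python3 - <<'E'
from meas import *
for n,b in(("top",(195,172,315,225)),("scene",(190,170,315,245))):
    d=dict(np.load(f"{n}0.npz")); d={k:(v if v.ndim else float(v)) for k,v in d.items()}
    print(n); measure(d,b)
    x0,y0,x1,y1=b; cv2.imwrite(f"pics/{n}_c.png",cv2.resize(d["image"][y0:y1,x0:x1],None,fx=6,fy=6,interpolation=cv2.INTER_CUBIC))
    P=points(d)
    print("table z",[P[v,u].round(4).tolist() for u,v in ((60,260),(450,330),(330,240))] if n=="top" else [P[v,u].round(4).tolist() for u,v in ((60,280),(300,330),(150,180))])
E
```

```text
top
green 46 [288.37, 201.52] depth med [ 0.5466 -0.1152  0.0521] zmax 0.0574
red 19 [227.42, 186.16] depth med [0.5986 0.0775 0.0166] zmax 1.2008
black 54 [242.48, 198.48] depth med [0.5525 0.0257 0.0846] zmax 0.09
black 12 [278.42, 202.83] depth med [ 0.5428 -0.0843  0.037 ] zmax 0.0393
black 34 [288.06, 203.74] depth med [ 0.5381 -0.1139  0.0433] zmax 0.0491
table z [[0.3588, 0.6124, -0.0006], [0.1569, -0.6159, 0.0007], [0.4287, -0.2529, -0.002]]
scene
green 30 [213.57, 199.67] depth med [ 0.5518 -0.1158  0.0497] zmax 0.052
red 19 [284.68, 207.11] depth med [0.5998 0.0772 0.0119] zmax 0.0168
table z [[0.6789, -0.5109, -0.0009], [0.95, -0.0167, -0.0248], [0.3162, -0.2869, -0.0011]]
```

View pics/top_c.png

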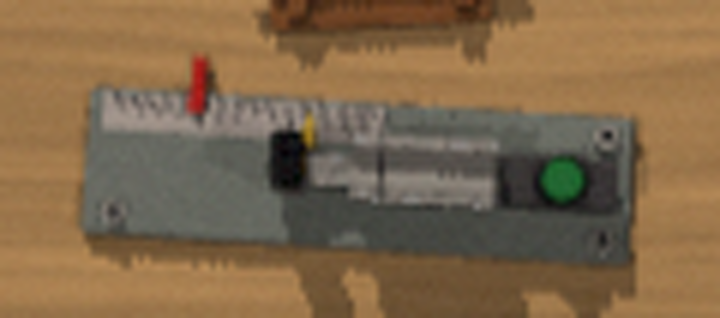

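View pics/scene_c.png

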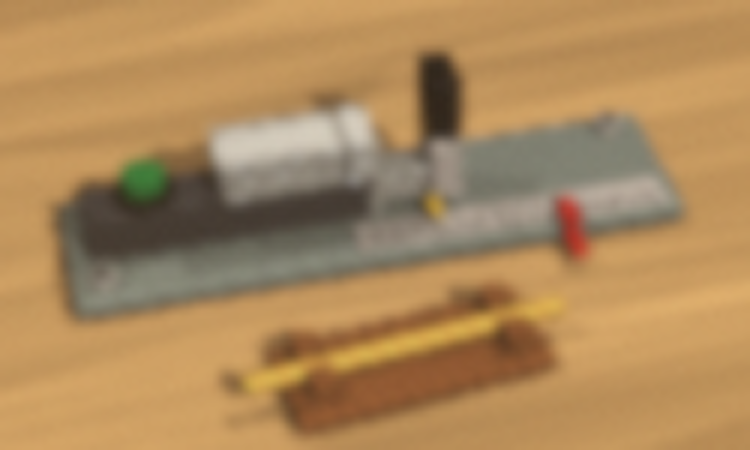

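The crops show the button at the robot's −y end, the head and its yellow pointer next to the V-block, and the red marker tab on the +x side. I'll fit the jig frame and the draw distance from both views.

```bash
cat > fit.py <<'E'
from meas import *
def wc(d,box,kind):
    x0,y0,x1,y1=box; I=d["image"][y0:y1,x0:x1].astype(float); B,G,R=I[...,0],I[...,1],I[...,2]
    w={"red":R-1.6*np.maximum(G,B)-15,"green":G-1.5*np.maximum(R,B),"yellow":np.minimum(R,G)-1.8*B-20}[kind].clip(0)
    v,u=np.mgrid[y0:y1,x0:x1]; return (u*w).sum()/w.sum(),(v*w).sum()/w.sum(),w.sum()
E
python3 - <<'E'
from fit import *
for n,bx in(("top",dict(red=(220,178,235,192),green=(278,192,300,212),yellow=(244,190,250,198))),
            ("scene",dict(red=(278,200,294,215),green=(205,192,222,208),yellow=(258,199,267,208)))):
    d=dict(np.load(f"{n}0.npz")); d={k:(v if v.ndim else float(v)) for k,v in d.items()}
    for k,z in(("red",.015),("green",.0505),("yellow",.020)):
        u,v,w=wc(d,bx[k],k); print(n,k,round(u,2),round(v,2),round(w),ray(d,u,v,z).round(4))
    P=points(d); X=P[...,0];Y=P[...,1];Z=P[...,2]
    roi=(abs(X-.55)<.09)&(abs(Y+.02)<.19)
    m=roi&(Z>.007)&(X<.64)
    # plate region: largest component, min-area rectangle in world xy
    nn,l,s,c=cv2.connectedComponentsWithStats(m.astype(np.uint8)); i=1+s[1:,4].argmax(); m=l==i
    for zl,nm in((.007,"plate"),(.02,"above"),(.07,"head")):
        q=P[m&(Z>zl)&(Z<.1)][:,:2].astype(np.float32); print(nm,len(q),cv2.minAreaRect(q*1000), q.mean(0))
E
```

```text
top red 227.56 185.77 1655 [0.6001 0.0781 0.015 ]
top green 288.32 201.43 1062 [ 0.5468 -0.1159  0.0505]
top yellow 245.93 193.61 145 [0.5743 0.018  0.02  ]
plate 2240 ((560.0278930664062, -9.383682250976562), (296.30291748046875, 97.48854064941406), 86.97985076904297) [ 0.55026025 -0.00805556]
above 582 ((556.677490234375, -10.151504516601562), (270.4738464355469, 76.75591278076172), 87.66155242919922) [ 0.54855675 -0.05248   ]
head 50 ((552.1406860351562, 26.127460479736328), (14.874624252319336, 26.56707191467285), 89.84733581542969) [0.5524051 0.026638 ]
scene red 284.96 207.62 1041 [0.6057 0.0759 0.015 ]
scene green 213.63 199.45 363 [ 0.5521 -0.1156  0.0505]
scene yellow 262.0 204.0 6 [0.5759 0.0172 0.02  ]
plate 2181 ((563.2782592773438, -8.274642944335938), (294.29656982421875, 103.5313491821289), 87.32041931152344) [ 0.56413966 -0.01691543]
above 920 ((551.132080078125, -53.4400634765625), (181.04080200195312, 43.1282958984375), 81.75138092041016) [ 0.55837786 -0.04801849]
head 57 ((557.3260498046875, 27.177471160888672), (27.616168975830078, 15.574690818786621), 1.4807685613632202) [0.560604   0.02638438]
```

```bash
cat >> h.py <<'E'
psi=-0.045
jy=np.array([-np.sin(psi),np.cos(psi),0])
def quats():
    return [np.array([0,np.cos(a),np.sin(a),0]) for a in((np.pi/2+psi)/2,(-np.pi/2+psi)/2)]
E
python3 - <<'E'
from h import *
j=ctrl.get_joints(); p=[.549,-.1157,.13]
best=None
for q in quats():
    s=ctrl.inverse_kinematics(p,q)
    if s is not None:
        c=np.abs(np.array(s)-j).max(); print(q.round(3),np.round(s,2))
        if best is None or c<best[0]: best=(c,q)
q=best[1]; np.save("q.npy",q)
ctrl.move_gripper(0.0,60)
ctrl.movep(p,q); print(ctrl.get_t(),ctrl.get_ee_pos(),ctrl.get_opening())
ctrl.line_to([p[0],p[1],.058],velocity=.1)
f0=ctrl.get_force()
print(ctrl.line_to([p[0],p[1],.0435],velocity=.02,f_stop=15),ctrl.get_ee_pos(),f0,ctrl.get_force()); ctrl.dwell(.15)
print(ctrl.get_ee_pos(),ctrl.get_force())
ctrl.line_to([p[0],p[1],.13],velocity=.15); print(ctrl.get_t())
d=cam("top");cv2.imwrite("pics/top1.png",cv2.resize(d["image"][172:225,195:315],None,fx=6,fy=6,interpolation=cv2.INTER_CUBIC))
E
```

```text
[0.    0.723 0.691 0.   ] [ 0.52  0.4  -0.52  1.93  0.26  0.87 -0.18]
[ 0.     0.691 -0.723  0.   ] [-0.76  0.7   1.21  2.   -0.79  1.02 -2.34]
3.2583 [ 0.54890894 -0.11687354  0.13001654] -0.0015364267052908975
True [ 0.5493706  -0.11582775  0.04577004] [ 1.03222617 -0.99900872 -0.04829122] [-4.44757311  1.10753277 15.43744088]
[ 0.54936268 -0.11588358  0.04577892] [-4.34966878  0.29950692 13.95702511]
5.6167
```

The button bottomed at 45.8 mm under 15 N, where 46 mm was expected. Next is the grip and draw.

```bash
python3 - <<'E'
from fit import *
q=np.load("q.npy"); h=np.array([.5545,.0268,.047])
ctrl.move_gripper(1.0); ctrl.movep(h+[0,0,.083],q)
print(ctrl.line_to(h,velocity=.1,f_stop=10),ctrl.get_ee_pos(),ctrl.get_force())
ctrl.move_gripper(0.0,60); print("op",ctrl.get_opening(),ctrl.get_ee_pos(),ctrl.get_force(),ctrl.get_t())
s=ctrl.get_ee_pos(); np.save("home.npy",s)
print(ctrl.line_to(h+jy*.0608,velocity=.04),ctrl.get_ee_pos(),ctrl.get_force(),ctrl.get_opening())
ctrl.dwell(.3); e=ctrl.get_ee_pos(); print("drawn",(np.array(e)-s)@jy,ctrl.get_t())
for n,b in(("top",(195,172,315,225)),("scene",(240,165,315,225))):
    d=cam(n); np.savez(n+"2.npz",**d); x0,y0,x1,y1=b
    cv2.imwrite(f"pics/{n}2.png",cv2.resize(d["image"][y0:y1,x0:x1],None,fx=6,fy=6,interpolation=cv2.INTER_CUBIC))
E
```

```text
False [0.55491356 0.0268637  0.04754129] [ 0.14031361 -0.06381136  0.24738617]
op 0.3178417767863041 [0.5536627 0.0267916 0.0473802] [-9.43259406 -0.22788688 14.24004074] 8.6167
False [0.55690848 0.08678755 0.04741862] [-6.04593183 -4.65642933 11.53154215] 0.3197852900766652
drawn 0.060078554188943145 10.5833
```

View pics/scene2.png

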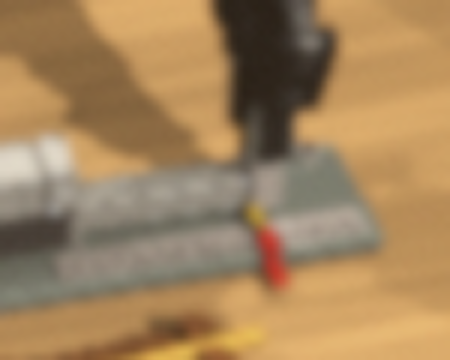

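View pics/top2.png

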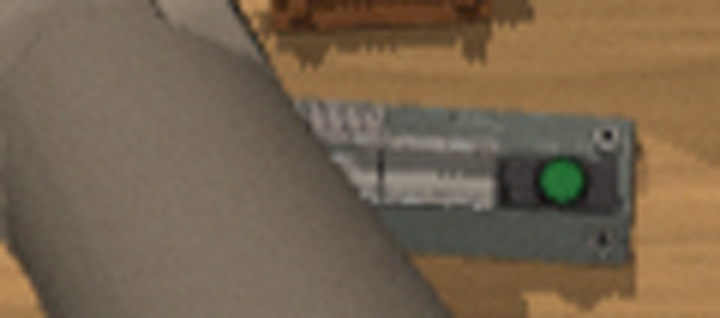

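The scene view shows the yellow pointer at about pixel (282.8,201), right in line with the marker tab, whose centre is about (285,208). The top view is blocked by the arm. I'll check the offset with numbers.

```bash
python3 - <<'E'
from fit import *
L=lambda n:{k:(v if v.ndim else float(v)) for k,v in dict(np.load(n)).items()}
d0,d=L("scene0.npz"),L("scene2.npz")
def yel(d,box):
    x0,y0,x1,y1=box; I=d["image"][y0:y1,x0:x1].astype(float); B,G,R=np.moveaxis(I,-1,0)
    w=((np.minimum(R,1.3*G)-2.0*B-10)*(G>0.6*R)).clip(0); v,u=np.mgrid[y0:y1,x0:x1]; return (u*w).sum()/w.sum(),(v*w).sum()/w.sum(),w.sum()
for nm,dd,b in(("home",d0,(258,198,268,209)),("now",d,(279,196,288,206))):
    u,v,w=yel(dd,b); p=ray(dd,u,v,.020); print(nm,u,v,w,p.round(4),"jy",(p@jy).round(4))
# marker tab axis: two bands of red, heights ~.018 top
I=d["image"].astype(float)
for r in range(200,216):
    row=I[r,276:296]; w=(row[:,2]-1.6*row[:,:2].max(1)-10).clip(0)
    wy=(np.minimum(row[:,2],1.3*row[:,1])-2*row[:,0]-10).clip(0)*(row[:,1]>.6*row[:,2])
    u=276+(w*np.arange(20)).sum()/max(w.sum(),1); uy=276+(wy*np.arange(20)).sum()/max(wy.sum(),1)
    print(r,round(u,2),round(w.sum()),(ray(d,u,r,.018)@jy).round(4),"| y",round(uy,2),round(wy.sum()),(ray(d,uy,r,.020)@jy).round(4))
E
```

```text
home 261.640350877193 203.69298245614036 114.0 [0.5742 0.0166 0.02  ] jy 0.0424
now 282.12487708947884 200.8495575221239 101.70000000000002 [0.5798 0.0766 0.02  ] jy 0.1026
200 276.0 0 0.0876 | y 281.61 36 0.1024
201 276.0 0 0.0862 | y 282.31 45 0.1029
202 276.0 0 0.0849 | y 282.61 21 0.1024
203 283.76 25 0.105 | y 276.0 0 0.0828
204 284.03 140 0.1043 | y 276.0 0 0.0815
205 284.28 179 0.1036 | y 276.0 0 0.0802
206 284.64 149 0.1032 | y 276.0 0 0.0789
207 284.83 125 0.1024 | y 276.0 0 0.0776
208 284.96 144 0.1014 | y 276.0 0 0.0764
209 285.21 182 0.1007 | y 276.0 0 0.0751
210 285.55 197 0.1002 | y 276.0 0 0.0738
211 285.9 136 0.0998 | y 276.0 0 0.0726
212 285.9 37 0.0985 | y 276.0 0 0.0714
213 276.0 0 0.0708 | y 276.0 0 0.0701
214 276.0 0 0.0696 | y 276.0 0 0.0689
215 276.0 0 0.0684 | y 276.0 0 0.0677
```

```bash
python3 - <<'E'
from fit import *
L=lambda n:{k:(v if v.ndim else float(v)) for k,v in dict(np.load(n)).items()}
for n,b in(("scene2",(276,198,296,216)),("scene0",(276,198,296,216)),("top0",(220,178,236,192))):
    d=L(n+".npz"); I=d["image"].astype(float); x0,y0,x1,y1=b; print(n)
    for r in range(y0,y1):
        row=I[r,x0:x1]; w=(row[:,2]-1.6*row[:,:2].max(1)-10).clip(0)
        us=[u for u in range(x0,x1) if w[u-x0]>15]
        P=points(d)
        if us: print(r,[(u,int(w[u-x0]),int(P[r,u,2]*1e3),round(float(P[r,u]@jy)*1e3,1)) for u in us])
d=L("top0.npz");I=d["image"];print(I[190:198,242:250].tolist())
E
```

```text
scene2
203 [(284, 18, 18, 105.4)]
204 [(283, 35, 16, 102.0), (284, 65, 17, 104.6), (285, 39, 19, 106.5)]
205 [(283, 31, 12, 102.2), (284, 74, 15, 104.0), (285, 66, 18, 105.3)]
206 [(284, 60, 14, 102.7), (285, 66, 15, 105.1), (286, 16, 18, 106.6)]
207 [(284, 42, 14, 101.7), (285, 61, 13, 104.5), (286, 21, 11, 108.2)]
208 [(284, 41, 10, 101.6), (285, 66, 6, 106.0), (286, 36, 7, 108.3)]
209 [(284, 38, 7, 101.6), (285, 74, 5, 104.9), (286, 58, 9, 106.4)]
210 [(284, 24, -1, 103.9), (285, 69, 6, 103.4), (286, 71, 7, 105.8), (287, 30, 9, 107.7)]
211 [(285, 44, 6, 102.1), (286, 60, 7, 104.1), (287, 31, 5, 107.9)]
212 [(286, 22, 6, 103.2)]
scene0
203 [(284, 16, 14, 107.0)]
204 [(283, 29, 13, 103.1), (284, 61, 15, 105.1), (285, 39, 14, 108.5)]
205 [(283, 25, 12, 102.4), (284, 67, 16, 103.5), (285, 62, 16, 106.3)]
206 [(284, 53, 16, 102.2), (285, 61, 16, 104.7), (286, 16, 15, 108.2)]
207 [(284, 38, 11, 102.6), (285, 55, 12, 105.2), (286, 17, 11, 108.2)]
208 [(284, 36, 10, 101.8), (285, 61, 10, 104.4), (286, 33, 9, 107.6)]
209 [(284, 35, 4, 102.6), (285, 70, 7, 104.3), (286, 55, 6, 107.6)]
210 [
[... 1077 characters left out ...]
4], [77, 81, 88], [129, 137, 150], [110, 132, 149], [52, 142, 176], [88, 125, 144], [107, 117, 127], [93, 98, 106]], [[84, 89, 98], [65, 69, 75], [108, 116, 125], [67, 117, 137], [42, 127, 161], [72, 106, 124], [99, 108, 119], [89, 94, 105]], [[22, 19, 23], [12, 14, 10], [17, 18, 15], [20, 65, 82], [32, 123, 157], [49, 82, 101], [94, 101, 110], [97, 100, 110]], [[15, 7, 13], [25, 27, 26], [22, 21, 19], [16, 50, 66], [34, 111, 142], [44, 78, 93], [83, 91, 96], [81, 88, 94]], [[20, 17, 21], [24, 21, 22], [26, 22, 19], [14, 11, 20], [31, 72, 88], [35, 59, 68], [60, 68, 68], [68, 74, 74]], [[4, 0, 5], [17, 11, 14], [15, 9, 8], [5, 20, 26], [43, 46, 52], [64, 68, 72], [69, 73, 75], [79, 85, 87]]]
```

Marker centre is at y′ ≈ 104.5 mm in both views. The pointer estimates are 102.6, 103.9 and 104.1 mm, so I'll nudge it out 0.9 mm, recheck and hand in.

```bash
python3 - <<'E'
from fit import *
s=np.load("home.npy"); h=np.array([.5545,.0268,.047])
ctrl.line_to(h+jy*.0617,velocity=.02); ctrl.dwell(.4)
print("drawn",(np.array(ctrl.get_ee_pos())-s)@jy,ctrl.get_force(),ctrl.get_opening(),np.abs(ctrl.get_qd()).max(),ctrl.get_t())
d=cam("scene"); cv2.imwrite("pics/scene3.png",cv2.resize(d["image"][175:225,200:310],None,fx=7,fy=7,interpolation=cv2.INTER_CUBIC))
I=d["image"].astype(float)[196:206,279:288]; B,G,R=np.moveaxis(I,-1,0); w=((np.minimum(R,1.3*G)-2*B-10)*(G>.6*R)).clip(0)
v,u=np.mgrid[196:206,279:288]; print("pointer jy",ray(d,(u*w).sum()/w.sum(),(v*w).sum()/w.sum(),.02)@jy)
E
```

```text
drawn 0.06092434395317459 [-5.51599085 -4.5639174  12.40107331] 0.31643500977133954 0.002079045349168505 11.3333
pointer jy 0.10340830354024527
```

View pics/scene3.png

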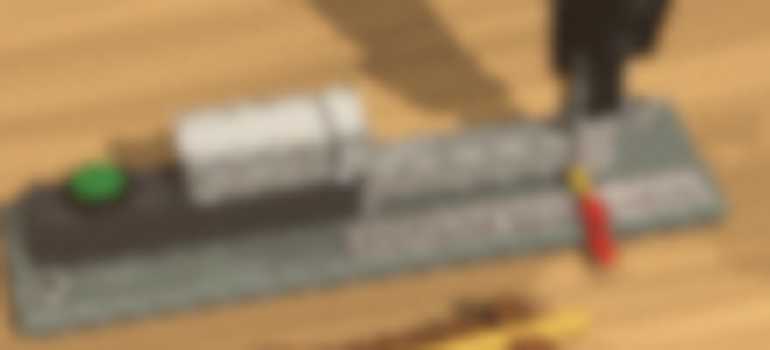

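The pointer (crop about (580,182)) sits on the marker's line, the button (crop about (97,182)) is lower than before, and the grip is holding. Handing in.

```bash
python3 -c "
from cell import ctrl
ctrl.sign_off(); print(ctrl.get_t())"
```

```text
the job is handed in; nothing more can be done
the job is handed in; nothing more can be done
```

The stop is drawn out to the red marker and the gripper is still holding it there; the job is handed in, though sign-off gives no verdict.

- **Lock button:** I pressed it with the fingers shut while the arm was still home. It bottomed at 45.8 mm under 15 N, where 46 mm is fully down, and it still looks down in the last picture.
- **Stop head:** I gripped it across its 28 mm width at 60 N; the opening read about 27 mm. I then drew it out 60.9 mm in two moves. The spring pulls with about 4.6 N. After the first 60.1 mm the camera showed the pointer had moved 60.2 mm, so the grip had not slipped.
- **Pointer at the marker:** The pointer is about 0.4 to 1.1 mm short of the marker's middle, inside the 4 mm allowed. In the jig's direction, the marker's middle is at about 104.5 mm in both cameras. The last scene picture put the pointer at 103.4 mm. My other estimates, from its home position in the top view plus the distance drawn, come to 104.7 to 104.9 mm.
- **Disagreements:** The two cameras differ by about 5 mm across the arm, which does not affect the result. The top camera could not check the final position because the arm blocked its view.
- **Saw frame, tray and tube:** The robot did not go near them, but I did not measure their positions again at the end.
- **Time:** About 11.3 s of the 38 s had been used at the last reading before hand-in.

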